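# Hold the stock strongbox unlocked with its key

## Task

Take the strongbox key, the one with the broad head, out of the wooden bench block, put it into the lock on top of the steel strongbox and push it fully home; two discs in the cylinder stick and stop it on the way, so ease it past them with small twists to either side and never force it. Then turn it a quarter turn clockwise, to the stop, against the latch spring, and finish while still gripping the key and holding it turned, so that I can lift the lid. Leave the other key, the ring tray and the pliers where they are.

Things in the scene. Friction and masses are not known exactly. Their poses are not given: they have to be found in the camera images.
- key_head (a point): centre of the strongbox key's black plastic head: a flat slab 36 mm wide (key's y), 10 mm thick (key's x), 30 mm high (z, up from bit to head), to be gripped on its two flat sides. Below it a steel shank, 8 mm in diameter and 24.5 mm long, then a flat steel double bit 22 mm wide (y), 4 mm thick (x), 16.5 mm long. About 60 g. It stands upright in a slot of the bench block; works either way round
- key_tip (a point): centre of the lower end of the same key's bit, 56 mm below key_head along the key's z. At the start it stands on the floor of its slot, 14 mm below the top of the block, with 0.6 to 0.8 mm of play all round
- block: wooden bench block fixed to the bench, 62 (x) by 140 (y) by 40 mm high, origin at the centre of its underside. Two slots, long side along y, centred at y = -35 and +35 mm, hold a key each; which key is in which varies. A row of tiny burs between them stands 9 mm above its top
- other_key_head (a point): centre of the head of another key, not wanted, in the other slot: a small round black head 22 mm in diameter (axis along its x) and 10 mm thick on a longer shank. Its top is 63 mm above the block's top; that of the strongbox key is 57 mm above it. Leave alone
- strongbox: grey steel strongbox fixed to the bench, 220 deep (x) by 300 wide (y), 110 mm high, front towards -x, origin at the centre of its underside. On its front ledge is a steel lock case, 56 by 84 mm, whose top with the keyhole is 125 mm above the bench. The lid behind it lies flat, latched by a brass tongue that comes out of the case over its edge
- keyhole (a point): centre of the keyhole's mouth, level with the top of the lock case. z points up, straight out of the lock; y lies along the slot's long side; x towards the lid. The keyhole is a slot 26 (y) by 10 mm (x) through a 5 mm face plate, so the bit can twist in it up to 15 degrees either way. A brass ring around it, 43 mm wide, stands only 1.5 mm high
- discs (a point): centre of two flat brass discs inside the lock, 6 to 10 and 11 to 15 mm below the mouth, turning about z with friction, each with a slot 24 by 6 mm along y when in line. At the start one is 9 to 14 degrees out of line one way, the other as much the other way. The key drops through a disc only when twisted to within about 5 degrees of it; a disc the bit is in turns along with it
- plug_floor (a point): floor of the plug, 23 mm below the mouth on the lock's axis. The plug, from 16 mm below the mouth down, has the same 24 by 6 mm slot, in line with the keyhole at rest. The key is home when its tip stands on this floor: the bit is then just below the face plate and free to turn, and cannot be pulled out while turned
- plug (a joint): angle of the lock's plug (rad): 0 at rest, growing as the key is turned clockwise seen from above, stop at 1.5. A spring returns it (0.07 N m at rest, 0.14 at the stop; the discs add 0.04 each); the bit has about 5 degrees of play in it. Turning it draws the latch tongue back off the lid, 14 mm at the stop
- ring_tray: dark wooden ring tray 150 by 210 by 28 mm, lying loose on the bench, origin at the centre of its underside: leave alone
- pliers: small pliers with red grips, 155 mm long, lying loose on the bench, origin on the bench under the middle: leave alone
Mind the look-alikes: they are no part of the job. Leave any purple or turquoise look-alike of the part that bears key_head alone.

How it is judged:
By the outcome, as a careful person would: the job done as asked, in the order asked, and still so for the second after the job is handed in, while the arm keeps its last pose, push and grip.
It also fails if it takes over 54 s, if anything falls off the work surface, if the arm or the gripper's body presses on something with over 40 N, if the wrist force passes 120 N, or if a joint passes its speed limit or range.

## Robot

A 6-joint arm with a two-finger parallel gripper is mounted at the origin on the work surface. World frame = base frame: x ahead of the robot, y to its left, z up, the work surface at z = 0. Lengths are in m, angles in degrees, forces in N, time in s.
With the tool pointing down it reaches from about 0.4 to 0.825 m from the base axis. Payload 7 kg.
Tool frame: the origin (TCP) lies between the finger pads; the fingertips stand 14 mm ahead of it and the grasp point (between the pads) lies 5 mm behind it; z points along the fingers, y is the line along which they close (so a half turn about z gives the same grasp; the last joint's range is limited). The gripper opens to 88 mm and grips with 3 to 60 N. Pads are 19 mm wide; open, the fingers measure 130 mm over their backs; the gripper's body (78 mm by 193 mm) begins 47 mm behind the grasp point.
Start: joints at [87.21, 20.546, 0.682, 0, -70.136, -16.507], TCP at [0.223, 0.637, 0.241] pointing down, gripper open.
Joint ranges: [-176.03, 176.03], [-82.01, 121.73], [-58.28, 71.71], [-173.87, 95.51], [-174.79, -0.11], [-173.66, 173.66]. Speed limits (degrees/s): [136.94, 136.94, 172.46, 180, 180, 180].

## Interface

Orientations are given as [roll, pitch, yaw] about the fixed x, y, z axes, in that order (R = Rz(yaw) Ry(pitch) Rx(roll)).
In Python, from plant import status, cams, job gives the robot as it stands. The module is installed in compiled form; this text tells all that it offers.
- The arm moves only by the tool step_arm, never from a script. Its arguments are lists of equal length, an entry for each row: "xyz": the shift along the tool's x, y, z each as a share of 20 cm, from -1 to 1, a list of three; "yaw": the turn about the tool's z as a share of 360 degrees, from -1 to 1; "claw": the closure, from -1 (fully open) to 1 (shut). A call has 1 to 20 rows; each row is the pose to reach, as a shift and turn from the pose commanded when the call began, along the tool's axes at that moment, turning the shorter way round; what a row does not reach only later rows make up. A row lasts 1/12 s, in which the tool goes at most 41.7 mm and 7.16 degrees, less where a joint would pass 70% of its speed; a pose out of reach is approached as far as the arm can. A call with a number of a shift or a turn outside -1 to 1 is refused whole. A call with a gripper value outside its range is refused whole. The fingers move at their own pace and stop on an object; "grip_force" is the grip in N (left out, the last holds). Time passes only in rows, so rows that repeat a pose let the fingers close. It gives the time, the measured TCP pose, the force, the opening and the grip force at its end, in the units of the state.
- status.get_state(): the state, without advancing time (a new reading comes with each control period).
- cams.capture(name): name is "scene" or "top"; returns (picture, depth): 480x640x3 uint8, blue, green, red; 480x640 float32, m along the optical axis (not along the pixel's ray), 0 where there is no reading.
- cams.calibration(name): a dict with "mtx" (3x3 intrinsics, pixels), "D" ([k1, k2, p1, p2, k3] as OpenCV has them; the pictures are not rectified), "camera_from_world" (4x4, takes a point from world to camera coordinates). Camera axes: x right, y down, z forward; pixel columns grow to the right and rows downward; lengths in m; the calibration is good to about 2 mm. A picture is of the moment at which its call begins. calibration takes no time and is no camera call.
- job.close_job(): hands the job in; it is judged then, once.
The state is a dict: "time_s": time; "joints": joint angles; "qd": joint speeds; "joint_torque": joint torques, N m; "tcp_pos": TCP position; "eef_rot": TCP orientation; "contact_force": force on the tool from outside, world axes, zero at the start; "moment": the same for the moment, N m; "gripper_width": finger opening in m; "gripper_force": force on a finger pad.
Only numpy, scipy, OpenCV 4.12 (cv2) and the standard library are available. Lean on these libraries where they do the work, as an engineer would, in place of code of your own. Each camera call takes 0.05 s, during which the arm holds its last target. There are 200 camera calls.

## Working session

There is one attempt and no reset: what is moved stays moved. The work goes in short steps, Python scripts to look and compute and a tool call to move; the robot and the scene stay as the last step left them, time stands still between calls to the robot, and variables do not carry over. Pictures are saved under pics/ and viewed, at most 10 in all, crops included, and the job is handed in when it is done.

Besides the shell and the picture viewer there is one more tool, called after "Request:" as name([rows], argument=value, ...), one row to a line, values as JSON. step_arm: Moves the arm, as the interface text tells. Shift numbers are shares of 20 cm and turn numbers shares of 360 degrees, none past 1 either way. Its arguments: {"type":"object","properties":{"xyz":{"type":"array"},"yaw":{"type":"array"},"claw":{"type":"array"},"grip_force":{"type":"number"}},"required":["xyz","yaw","claw"]}

```bash
mkdir -p pics; cat > h.py <<'E'
import numpy as np, cv2
from plant import status, cams, job
def shot(n,f):
    p,d=cams.capture(n); cv2.imwrite('pics/'+f+'.png',p); np.save('pics/'+f+'.npy',d); return p,d
def cal(n):
    c=cams.calibration(n); return np.array(c['mtx']),np.array(c['D'],float),np.array(c['camera_from_world'])
def ray(n,uv):
    K,D,T=cal(n); q=cv2.undistortPoints(np.array([[uv]],float),K,D)[0,0]
    R=T[:3,:3]; return -R.T@T[:3,3], R.T@np.array([q[0],q[1],1.])
def onz(n,uv,z):
    o,d=ray(n,uv); return o+d*(z-o[2])/d[2]
def dep(n,uv,Z):
    o,d=ray(n,uv); return o+d*Z
def proj(n,P):
    K,D,T=cal(n); return cv2.projectPoints(np.array(P,float).reshape(-1,3),cv2.Rodrigues(T[:3,:3])[0],T[:3,3],K,D)[0][:,0]
def cloud(n,d):
    K,D,T=cal(n); v,u=np.mgrid[:480,:640]; q=cv2.undistortPoints(np.stack([u,v],-1).reshape(-1,1,2).astype(float),K,D)[:,0]
    P=np.c_[q,np.ones(len(q))]*d.reshape(-1,1); return ((P-T[:3,3])@T[:3,:3]).reshape(480,640,3)
E
python3 - <<'E'
from h import *
for n in('scene','top'):
    shot(n,n+'0'); o,d=ray(n,(320,240)); print(n,o.round(3),d.round(3))
print(status.get_state())
E
```

```text
scene [ 1.157 -0.563  1.068] [-0.444  0.482 -0.755]
top [0.472 0.044 1.449] [ 0.101 -0.014 -0.995]
{'time_s': 0.1, 'joints': array([ 8.72082375e+01,  2.05891612e+01,  6.39624764e-01, -1.90945795e-02,
       -7.01368132e+01, -1.65073043e+01]), 'qd': array([-0.07610081, -0.17608117,  0.04927066, -0.0098526 , -0.08416856,
        0.15215438]), 'joint_torque': array([-1.30399680e-03, -5.84166312e+01,  2.93749040e+01,  7.01554477e+00,
        1.01232881e-02, -4.22094922e-05]), 'tcp_pos': array([0.22296017, 0.63666804, 0.23969601]), 'eef_rot': array([ 1.79912108e+02, -7.32645982e-03, -1.93055626e+01]), 'contact_force': array([-1.25069456,  0.09914173,  0.0374947 ]), 'moment': array([ 0.03177278, -0.06634939, -0.0041066 ]), 'gripper_force': 0.0, 'gripper_width': 0.0879959625292054}
```

View pics/scene0.png

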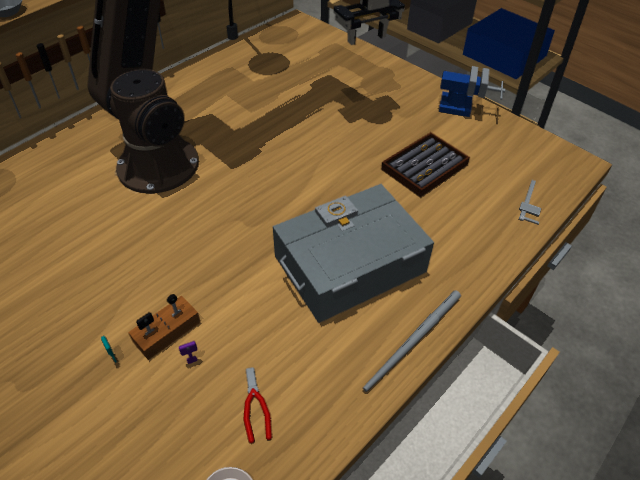

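View pics/top0.png

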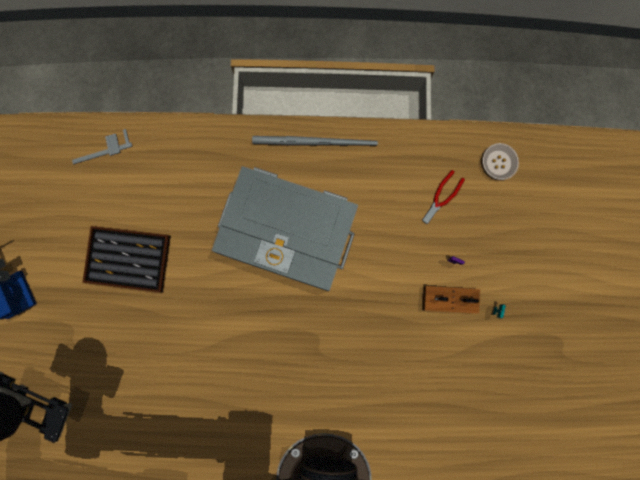

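The scene picture shows the block at about (165,325), with black keys at (146,322) and (173,302). The purple look-alike is at (188,350), the turquoise one at (110,348), and the lock case at (340,208). In the top picture the block is at (451,299) and the lock at (275,256). I'll confirm the keys and the lock in enlarged crops.

```bash
python3 - <<'E'
from h import *
s=cv2.imread('pics/scene0.png');t=cv2.imread('pics/top0.png')
f=lambda a,x,y,w,h,k:cv2.resize(a[y:y+h,x:x+w],None,fx=k,fy=k,interpolation=cv2.INTER_CUBIC)
a=f(s,95,280,120,90,3.3333);b=f(t,410,255,120,90,3.3333);c=f(s,295,180,120,90,3.3333);e=f(t,215,205,120,90,3.3333)
cv2.imwrite('pics/crop0.png',np.vstack([np.hstack([a,b]),np.hstack([c,e])]))
for n in('scene','top'):
    d=np.load(f'pics/{n}0.npy');P=cloud(n,d)
    if n=='top':
        for uv in[(440,299),(467,299),(451,299),(430,305),(275,256),(300,215),(230,245)]:print(uv,P[uv[1],uv[0]].round(3))
    else:
        for uv in[(146,320),(173,299),(340,208),(370,250)]:print(uv,P[uv[1],uv[0]].round(3))
E
```

```text
(146, 320) [ 0.474 -0.346  0.088]
(173, 299) [ 0.479 -0.278  0.098]
(340, 208) [0.564 0.15  0.117]
(370, 250) [0.696 0.103 0.112]
(440, 299) [ 0.474 -0.27   0.098]
(467, 299) [ 0.475 -0.338  0.096]
(451, 299) [ 0.474 -0.313  0.037]
(430, 305) [ 0.458 -0.258  0.041]
(275, 256) [0.568 0.132 0.101]
(300, 215) [0.668 0.075 0.11 ]
(230, 245) [0.591 0.241 0.11 ]
```

View pics/crop0.png

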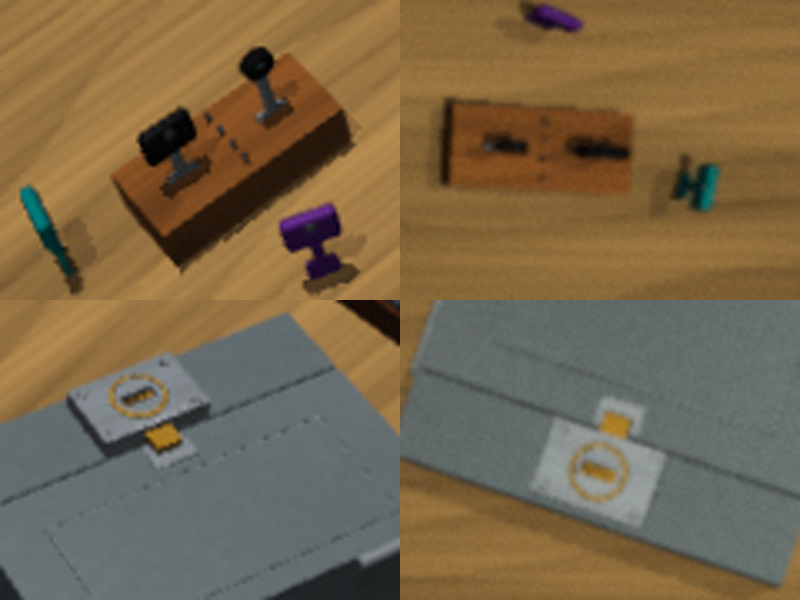

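The strongbox key is the broad black slab at scene (146,322) / top (467,299). The other candidates don't fit: the round head at scene (173,300) is the unwanted key, and the purple (188,350) and turquoise (110,348) ones are look-alikes. The lock's brass ring is at top (275,256), and the slot runs roughly 15° off. Next I measure.

```bash
cat > m.py <<'E'
from h import *
def big(mask,c,r):
    m=np.zeros_like(mask); m[c[1]-r:c[1]+r,c[0]-r:c[0]+r]=mask[c[1]-r:c[1]+r,c[0]-r:c[0]+r]
    cs,_=cv2.findContours(m,cv2.RETR_EXTERNAL,cv2.CHAIN_APPROX_NONE); return max(cs,key=cv2.contourArea)
def tri(u1,u2):
    A=[];b=[]
    for n,u in(('scene',u1),('top',u2)):
        o,d=ray(n,u);d=d/np.linalg.norm(d);M=np.eye(3)-np.outer(d,d);A.append(M);b.append(M@o)
    A=np.vstack(A);b=np.hstack(b);x,r,*_=np.linalg.lstsq(A,b,rcond=None);return x,np.sqrt(r)
if __name__=='__main__':
    S=cv2.imread('pics/scene0.png');T=cv2.imread('pics/top0.png');im={'scene':S,'top':T}
    # block top: from depth cloud
    P=cloud('top',np.load('pics/top0.npy'))
    m=((P[...,2]>.03)&(P[...,2]<.05)&(P[...,1]<-.2)&(P[...,1]>-.42)&(abs(P[...,0]-.475)<.06)).astype(np.uint8)*255
    c=big(m,(451,299),45);w=np.array([onz('top',p,.04)[:2] for p in c[:,0].astype(float)],np.float32)
    print('block top depth',cv2.minAreaRect(w),len(w))
    for n,c0,k0 in(('top',(451,299),(467,299)),('scene',(165,327),(146,322))):
        hsv=cv2.cvtColor(im[n],cv2.COLOR_BGR2HSV)
        if n=='top':
            mb=((hsv[...,0]<12)&(hsv[...,1]>150)).astype(np.uint8)*255
            mb=cv2.morphologyEx(mb,cv2.MORPH_CLOSE,np.ones((5,5)));c=big(mb,c0,40)
            w=np.array([onz(n,p,.04)[:2] for p in c[:,0].astype(float)],np.float32);print('block col',cv2.minAreaRect(w),cv2.boundingRect(c))
        mk=((hsv[...,2]<45)).astype(np.uint8)*255
        c=big(mk,k0,16);M=cv2.moments(c);print(n,'head',cv2.minAreaRect(c),M['m10']/M['m00'],M['m01']/M['m00'])
    for n,c0 in(('top',(275,256)),('scene',(338,208))):
        hsv=cv2.cvtColor(im[n],cv2.COLOR_BGR2HSV)
        g=((hsv[...,0]>12)&(hsv[...,0]<30)&(hsv[...,1]>110)&(hsv[...,2]>90)).astype(np.uint8)*255
        m=np.zeros_like(g);r=13 if n=='top' else 14;m[c0[1]-r:c0[1]+r,c0[0]-r:c0[0]+r]=g[c0[1]-r:c0[1]+r,c0[0]-r:c0[0]+r]
        k,l,st,ce=cv2.connectedComponentsWithStats(m)
        for i in range(1,k):
            if st[i,4]<6: continue
            v=np.argwhere(l==i)[:,::-1].astype(float);w=np.array([onz(n,p,.125)[:2] for p in v],np.float32)
            print(n,'comp',st[i],w.mean(0),cv2.minAreaRect(w))
        hz=((hsv[...,1]<70)&(hsv[...,2]>135)).astype(np.uint8)*255
        c=big(cv2.morphologyEx(hz,cv2.MORPH_CLOSE,np.ones((5,5))),c0,26)
        w=np.array([onz(n,p,.125)[:2] for p in c[:,0].astype(float)],np.float32);print(n,'case',cv2.minAreaRect(w))
    m=((P[...,2]>.1)&(P[...,2]<.14)&(P[...,0]>.4)&(P[...,1]>-.1)).astype(np.uint8)*255
    c=big(m,(285,228),90);w=np.array([onz('top',p,.11)[:2] for p in c[:,0].astype(float)],np.float32);print('box',cv2.minAreaRect(w))
E
python3 m.py
```

```text
block top depth ((0.47276392579078674, -0.3140082061290741), (0.14511804282665253, 0.06255025416612625), 87.4700927734375) 185
block col ((0.4712334871292114, -0.3483768701553345), (0.007606508210301399, 0.01037735864520073), 0.9715707898139954) (463, 299, 5, 4)
top head ((469.0, 299.0), (4.0, 16.0), 90.0) 468.68273092369475 299.51807228915663
scene head ((144.92308044433594, 320.8846130371094), (10.26195240020752, 17.75040626525879), 56.30992889404297) 144.85779294653014 320.69738339021615
top comp [275 243   9   3  20] [0.595844   0.12160087] ((0.595228374004364, 0.12230952829122543), (0.004777139518409967, 0.019041646271944046), 1.4930675029754639)
top comp [270 254  10   6  33] [0.56576407 0.13260959] ((0.5657488107681274, 0.1326751559972763), (0.022582178935408592, 0.008261159993708134), 73.08782958984375)
top case ((0.5785231590270996, 0.1292562335729599), (0.08240656554698944, 0.08030283451080322), 71.97745513916016)
scene comp [324 194  28   9 121] [0.53090775 0.16002212] ((0.5426020622253418, 0.16419589519500732), (0.06531155109405518, 0.02698270045220852), 44.30942916870117)
scene comp [328 204  17  11  33] [0.56764716 0.129691  ] ((0.5652603507041931, 0.1317937672138214), (0.04015301540493965, 0.02973722480237484), 26.18473243713379)
scene comp [336 207   5   3   9] [0.56628793 0.14029242] ((0.5663142800331116, 0.14007188379764557), (0.011608925648033619, 0.003953796811401844), 78.39725494384766)
scene comp [339 217  10   5  38] [0.5996247 0.1223362] ((0.5983482599258423, 0.12284506857395172), (0.02069169655442238, 0.012589722871780396), 44.19376754760742)
scene case ((0.5642802119255066, 0.13619697093963623), (0.08048030734062195, 0.05353863164782524), 72.48652648925781)
box ((0.6415832042694092, 0.11018087714910507), (0.3011159896850586, 0.22776637971401215), 72.80887603759766)
```

Request:
step_arm([
  [0.9,0.3,0],
  [0.9,0.6,0],
  [0.9,0.9,0],
  [0.9,0.9,0],
  [0.9,0.9,0],
  [0.9,0.9,0],
  [0.9,0.9,0],
  [0.9,0.9,0],
], yaw=[0,0,0,0,0,0,0,0], claw=[0,0,0,0,0,0,0,0])

```text
time_s: 0.77
tcp_pos: [0.3341, 0.4047, 0.241]
eef_rot: [-180.0, 0.0, -19.4]
contact_force: [0.0, 0.9, 0.2]
gripper_width: 0.0449
gripper_force: 0.0
```

```bash
python3 - <<'E'
from m import *
S=cv2.imread('pics/scene0.png');T=cv2.imread('pics/top0.png')
print('head tri',tri((144.9,320.8),(468.9,299.3)))
print('top@.090',onz('top',(468.9,299.3),.095),'scene@.082',onz('scene',(144.9,320.8),.082))
from scipy.optimize import least_squares
for n,im,c in(('top',T,(.566,.133)),('scene',S,(.566,.133))):
    f=im.astype(float);g=f[...,2]-f[...,0]  # R-B: yellowness
    v,u=np.mgrid[:480,:640];W=cloud(n,np.ones((480,640)))  # ray directions
    o,_=ray(n,(0,0));D=W-o;X=o+D*((.1265-o[2])/D[...,2])[...,None]
    c=np.array(c)
    for it in range(8):
        r=np.hypot(X[...,0]-c[0],X[...,1]-c[1]);s=(r>.0145)&(r<.027)&(g>25)
        p=X[s][:,:2];wt=np.clip(g[s],0,90)
        q=least_squares(lambda q:wt*(np.hypot(*(p-q[:2]).T)-q[2]),[*c,.02]).x;c=q[:2]
    print(n,'ring',c,q[2],s.sum())
    k=(np.hypot(X[...,0]-c[0],X[...,1]-c[1])<.0135)&(g>30);p=X[k][:,:2];print(' inner',p.mean(0),k.sum())
# block colour, red-brown
h=cv2.cvtColor(T,cv2.COLOR_BGR2HSV);print(h[292,451],h[306,451],h[299,428],h[330,451])
E
```

```text
head tri (array([ 0.47339311, -0.347231  ,  0.08477018]), array([0.00246245]))
top@.090 [ 0.47436966 -0.34282211  0.095     ] scene@.082 [ 0.47019728 -0.34791744  0.082     ]
top ring [0.56605521 0.13310374] 0.019082443123722682 110
 inner [0.56570352 0.13305507] 46
scene ring [0.56379076 0.13548849] 0.019121246855580358 76
 inner [0.56602256 0.13503704] 17
[ 14 191 108] [ 14 194 126] [ 14 191 123] [ 19 154 137]
```

Request:
step_arm([
  [0.2,0.2,0],
  [0.4,0.4,0],
  [0.6,0.6,0],
  [0.8,0.8,0],
  [0.95,0.95,0],
  [0.95,0.95,0],
  [0.95,0.95,0],
  [0.95,0.95,0],
], yaw=[0.02,0.04,0.06,0.08,0.1,0.12,0.14,0.14], claw=[0,0,0,0,0,0,0,0])

```text
time_s: 1.43
tcp_pos: [0.4511, 0.1632, 0.2403]
eef_rot: [180.0, -0.0, -70.3]
contact_force: [0.7, -0.7, 0.2]
gripper_width: 0.0439
gripper_force: 0.0
```

Request:
step_arm([
  [0.2,0.08,0],
  [0.4,0.16,0],
  [0.6,0.24,0],
  [0.8,0.32,0],
  [1.0,0.38,0],
  [1.0,0.38,0],
], yaw=[0,0,0,0,0,0], claw=[0,0,0,0,0,0])

```text
time_s: 1.93
tcp_pos: [0.4479, -0.052, 0.2405]
eef_rot: [180.0, -0.0, -69.8]
contact_force: [1.2, 1.1, -0.6]
gripper_width: 0.0439
gripper_force: 0.0
```

Request:
step_arm([
  [0.2,0.08,0],
  [0.4,0.16,0],
  [0.6,0.24,0],
  [0.8,0.32,0],
  [1.0,0.38,0],
  [1.0,0.38,0],
  [1.0,0.38,0],
], yaw=[0.018,0.036,0.054,0.0617,0.0617,0.0617,0.0617], claw=[0,0,0,0,0,0,0])

```text
time_s: 2.52
tcp_pos: [0.4466, -0.2641, 0.2396]
eef_rot: [179.9, 0.0, -92.1]
contact_force: [0.1, 0.7, -0.6]
gripper_width: 0.0437
gripper_force: 0.0
```

Request:
step_arm([
  [0.2,-0.06,0],
  [0.3,-0.12,0.1],
  [0.41,-0.14,0.2],
  [0.41,-0.14,0.35],
  [0.41,-0.14,0.5],
  [0.41,-0.14,0.5],
  [0.41,-0.14,0.5],
  [0.41,-0.14,0.5],
], yaw=[0,0,0,0,0,0,0,0], claw=[0,0,0,0,0,0,0,0])

```text
time_s: 3.18
tcp_pos: [0.473, -0.3447, 0.1422]
eef_rot: [-179.9, -0.1, -91.8]
contact_force: [0.9, 0.2, 0.8]
gripper_width: 0.0438
gripper_force: 0.0
```

```bash
python3 - <<'E'
from h import *
s,_=shot('scene','scene1');t,_=shot('top','top1')
f=lambda a,x,y:cv2.resize(a[y:y+100,x:x+100],None,fx=4,fy=4,interpolation=cv2.INTER_CUBIC)
cv2.imwrite('pics/crop1.png',np.hstack([f(s,95,265),f(t,415,250)]))
st=status.get_state();print(st['tcp_pos'],st['eef_rot'])
E
```

```text
[ 0.47318736 -0.34505565  0.14295231] [-1.79807727e+02 -7.95341994e-02 -9.18151014e+01]
```

View pics/crop1.png

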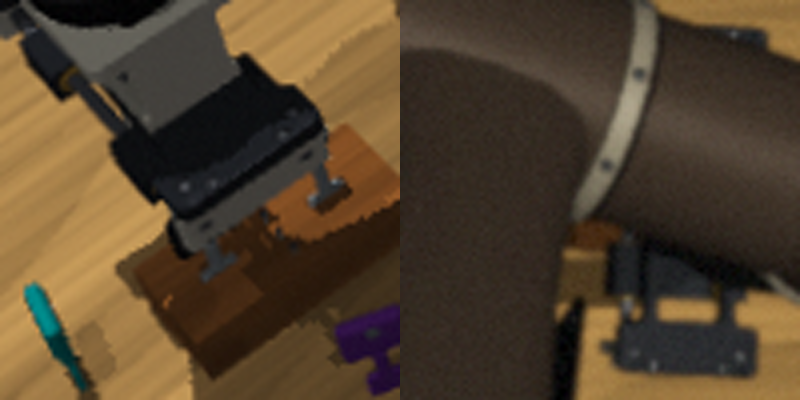

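```bash
python3 - <<'E'
from h import *
x,y=.4731,-.345
pts={'tcp':(x,y,.142),'tip+':(x+.022,y,.128),'tip-':(x-.022,y,.128),'back+':(x+.043,y,.128),'head':(.472,-.347,.082),'body47':(x,y,.194)}
for k,p in pts.items(): print(k,((proj('scene',p)[0]-[95,265])*4).round())
s=cv2.imread('pics/scene1.png')
a=cv2.resize(s[250:350,95:215],None,fx=6,fy=6,interpolation=cv2.INTER_CUBIC)
a=cv2.convertScaleAbs(a,alpha=1.6,beta=30)
for p in pts.values():
    q=(proj('scene',p)[0]-[95,250])*6; cv2.circle(a,tuple(int(i) for i in q),4,(0,255,0),1)
cv2.imwrite('pics/crop2.png',a)
E
```

```text
tcp [181. 157.]
tip+ [213. 199.]
tip- [162. 148.]
back+ [237. 224.]
head [203. 224.]
body47 [156.  96.]
```

View pics/crop2.png

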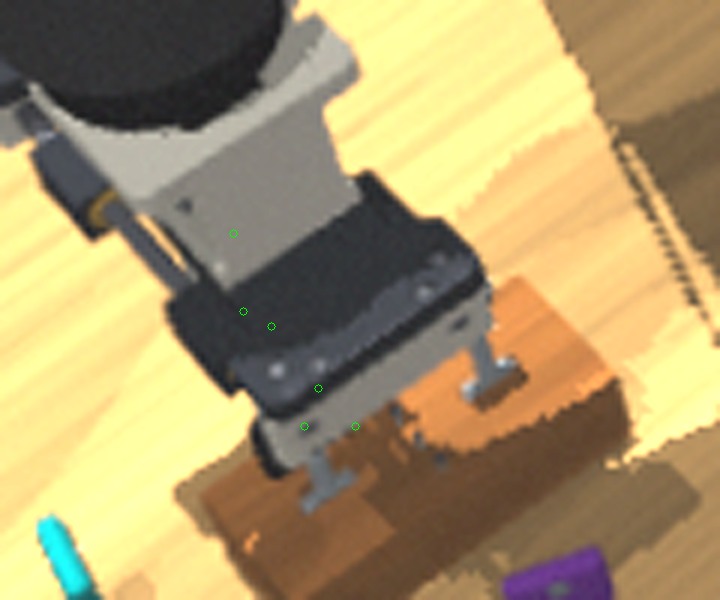

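The view is blocked by the gripper body, but the projected TCP sits over the key head as planned, so I descend.

Request:
step_arm([
  [0.005,0.003,0.08],
  [0.01,0.005,0.16],
  [0.01,0.005,0.22],
  [0.01,0.005,0.28],
  [0.01,0.005,0.32],
  [0.01,0.005,0.32],
  [0.01,0.005,0.32],
], yaw=[0.002,0.002,0.002,0.002,0.002,0.002,0.002], claw=[0,0,0,0,0,0,0])

```text
time_s: 3.87
tcp_pos: [0.471, -0.3473, 0.0775]
eef_rot: [-179.9, -0.0, -92.6]
contact_force: [0.1, 0.1, 0.1]
gripper_width: 0.0441
gripper_force: 0.0
```

Request:
step_arm([
  [0,0,0],
  [0,0,0],
  [0,0,0],
  [0,0,0],
  [0,0,0],
  [0,0,0],
], yaw=[0,0,0,0,0,0], claw=[1,1,1,1,1,1], grip_force=8)

```text
time_s: 4.37
tcp_pos: [0.4705, -0.3472, 0.0767]
eef_rot: [-180.0, -0.0, -92.6]
contact_force: [-0.6, 0.5, 1.1]
gripper_width: 0.0098
gripper_force: 8.1
```

Request:
step_arm([
  [0,0,0],
  [0,0,0],
  [0,0,-0.03],
  [0,0,-0.07],
  [0,0,-0.12],
  [0,0,-0.2],
  [0,0,-0.3],
  [0,0,-0.45],
  [0,0,-0.6],
  [0,0,-0.75],
  [0,0,-0.8],
  [0,0,-0.8],
], yaw=[0,0,0,0,0,0,0,0,0,0,0,0], claw=[1,1,1,1,1,1,1,1,1,1,1,1], grip_force=45)

```text
time_s: 5.37
tcp_pos: [0.4717, -0.348, 0.2413]
eef_rot: [-179.6, -0.1, -92.6]
contact_force: [0.1, 0.3, -0.6]
gripper_width: 0.0094
gripper_force: 45.0
```

```bash
python3 - <<'E'
from h import *
s,_=shot('scene','scene3')
st=status.get_state();print(st['tcp_pos'],st['eef_rot'],st['joints'])
E
```

```text
[ 0.47089533 -0.34735872  0.23885603] [-1.79794227e+02 -5.54965415e-02 -9.26328515e+01] [-1.72794275e+01  1.20908399e+01 -1.13156031e+01  1.81402879e-03
 -6.63804386e+01  1.46459519e+01]
```

Request:
step_arm([
  [-0.15,-0.02,0],
  [-0.35,-0.06,0],
  [-0.55,-0.1,0],
  [-0.75,-0.14,0],
  [-0.93,-0.16,0],
  [-1.0,-0.18,0],
  [-1.0,-0.18,0],
], yaw=[0,0,0,0,0,0,0], claw=[1,1,1,1,1,1,1])

```text
time_s: 6.0
tcp_pos: [0.5156, -0.1461, 0.2356]
eef_rot: [179.9, 0.0, -92.4]
contact_force: [0.2, -0.5, -0.8]
gripper_width: 0.0096
gripper_force: 45.0
```

Request:
step_arm([
  [-0.15,-0.02,0],
  [-0.35,-0.06,0],
  [-0.55,-0.1,0],
  [-0.75,-0.14,0],
  [-0.93,-0.16,0],
  [-1.0,-0.18,0],
  [-1.0,-0.18,0],
  [-1.0,-0.18,0],
], yaw=[0.01,0.02,0.03,0.041,0.041,0.041,0.041,0.041], claw=[1,1,1,1,1,1,1,1])

```text
time_s: 6.67
tcp_pos: [0.5602, 0.0493, 0.2354]
eef_rot: [179.9, -0.1, -107.3]
contact_force: [0.3, -0.0, -1.2]
gripper_width: 0.0093
gripper_force: 45.0
```

Request:
step_arm([
  [-0.15,0.03,0],
  [-0.3,0.08,0.05],
  [-0.413,0.103,0.1],
  [-0.413,0.103,0.17],
  [-0.413,0.103,0.235],
  [-0.413,0.103,0.235],
  [-0.413,0.103,0.235],
], yaw=[0,0,0,0,0,0,0], claw=[1,1,1,1,1,1,1])

```text
time_s: 7.25
tcp_pos: [0.5652, 0.1324, 0.1889]
eef_rot: [179.9, -0.1, -107.5]
contact_force: [0.3, 0.6, -1.4]
gripper_width: 0.01
gripper_force: 45.0
```

```bash
python3 - <<'E'
from h import *
s,_=shot('scene','scene4');t,_=shot('top','top4')
f=lambda a,x,y:cv2.resize(a[y:y+100,x:x+80],None,fx=5,fy=5,interpolation=cv2.INTER_CUBIC)
a=np.hstack([f(s,300,150),f(t,235,200)]);cv2.imwrite('pics/crop4.png',cv2.convertScaleAbs(a,alpha=1.4,beta=20))
st=status.get_state();p=st['tcp_pos'];print(p,st['eef_rot'],st['contact_force'],st['moment'])
for z in(0,-.0345,-.051):print((proj('scene',p+[0,0,z])[0]-[300,150])*5)
E
```

```text
[0.56615355 0.13306233 0.19037474] [-1.79959148e+02  1.26651990e-02 -1.07451905e+02] [-0.07285789  0.00246463 -1.04532535] [ 0.14029329 -0.07992683 -0.01409955]
[185.48737135 197.29309547]
[182.81126913 251.57141005]
[181.56661065 276.78447466]
```

View pics/crop4.png

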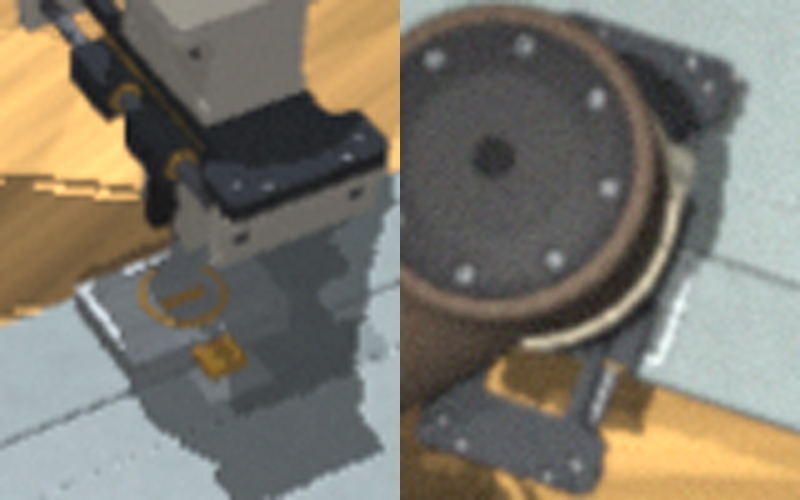

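```bash
python3 - <<'E'
from h import *
s=cv2.imread('pics/scene4.png')
a=cv2.resize(s[185:230,315:375],None,fx=12,fy=12,interpolation=cv2.INTER_CUBIC)
cv2.imwrite('pics/crop5.png',cv2.convertScaleAbs(a,alpha=2.2,beta=0))
p=np.array([.566,.133,.1895]);
for z in(0,-.014,-.0345,-.051):print(z,(proj('scene',p+[0,0,z])[0]-[315,185])*12)
P=cloud('scene',np.load('pics/scene4.npy'))
for v in range(190,216,2): print(v,[tuple(P[v,u].round(3)) for u in(333,336,339)])
E
```

```text
0 [264.17445553  56.63793117]
-0.014 [261.5481567 110.069054 ]
-0.0345 [257.77453542 186.77607816]
-0.051 [254.79790934 247.22779703]
190 [(np.float64(0.564), np.float64(0.121), np.float64(0.195)), (np.float64(0.574), np.float64(0.121), np.float64(0.202)), (np.float64(0.586), np.float64(0.116), np.float64(0.213))]
192 [(np.float64(0.565), np.float64(0.121), np.float64(0.19)), (np.float64(0.575), np.float64(0.12), np.float64(0.197)), (np.float64(0.583), np.float64(0.12), np.float64(0.203))]
194 [(np.float64(0.567), np.float64(0.119), np.float64(0.186)), (np.float64(0.577), np.float64(0.117), np.float64(0.194)), (np.float64(0.584), np.float64(0.119), np.float64(0.198))]
196 [(np.float64(0.447), np.float64(0.258), np.float64(-0.001)), (np.float64(0.575), np.float64(0.12), np.float64(0.186)), (np.float64(0.584), np.float64(0.12), np.float64(0.191))]
198 [(np.float64(0.451), np.float64(0.254), np.float64(-0.002)), (np.float64(0.576), np.float64(0.119), np.float64(0.18)), (np.float64(0.583), np.float64(0.121), np.float64(0.183))]
200 [(np.float64(0.457), np.float64(0.246), np.float64(-0.0)
[... 691 characters left out ...]
p.float64(0.131), np.float64(0.127)), (np.float64(0.563), np.float64(0.137), np.float64(0.125)), (np.float64(0.565), np.float64(0.145), np.float64(0.121))]
210 [(np.float64(0.557), np.float64(0.133), np.float64(0.118)), (np.float64(0.561), np.float64(0.138), np.float64(0.116)), (np.float64(0.571), np.float64(0.138), np.float64(0.124))]
212 [(np.float64(0.567), np.float64(0.121), np.float64(0.127)), (np.float64(0.572), np.float64(0.127), np.float64(0.126)), (np.float64(0.577), np.float64(0.131), np.float64(0.126))]
214 [(np.float64(0.571), np.float64(0.117), np.float64(0.126)), (np.float64(0.576), np.float64(0.122), np.float64(0.126)), (np.float64(0.583), np.float64(0.124), np.float64(0.13))]
```

View pics/crop5.png

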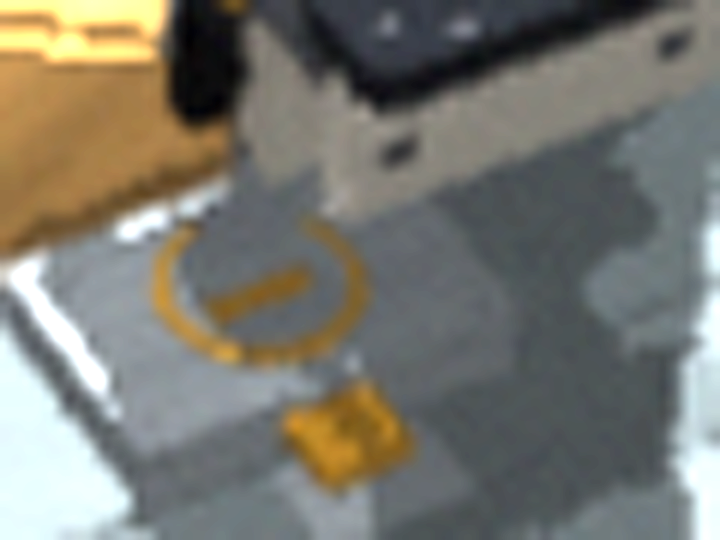

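```bash
python3 - <<'E'
from h import *
from scipy.optimize import least_squares
d=np.load('pics/scene4.npy');S=cv2.imread('pics/scene4.png');P=cloud('scene',d)
b=np.radians(-17.4);xl=np.array([np.cos(b),np.sin(b)]);yl=np.array([-np.sin(b),np.cos(b)])
tcp=np.array([.5660,.1330])
q=P[...,:2]-tcp;X=q@xl;Y=q@yl;Z=P[...,2]
for v in range(196,212):
    r=[(u,round(Y[v,u]*1e3,1),round(X[v,u]*1e3,1),round(Z[v,u]*1e3)) for u in range(326,350) if abs(X[v,u])<.012 and Z[v,u]>.130 and Z[v,u]<.175 and abs(Y[v,u])<.02]
    if r: print(v,r[0],r[len(r)//2],r[-1])
f=S.astype(float);g=f[...,2]-f[...,0]
W=cloud('scene',np.ones((480,640)));o,_=ray('scene',(0,0));D=W-o;H=o+D*((.1265-o[2])/D[...,2])[...,None];c=np.array([.5638,.1355])
for it in range(10):
    r=np.hypot(H[...,0]-c[0],H[...,1]-c[1]);s=(r>.0155)&(r<.025)&(g>18);p=H[s][:,:2];wt=np.clip(g[s],0,60)
    k=least_squares(lambda k:wt*(np.hypot(*(p-k[:2]).T)-.0195),c).x;c=k
print('ring now',c,s.sum())
H=o+D*((.119-o[2])/D[...,2])[...,None];s=(np.hypot(H[...,0]-c[0],H[...,1]-c[1])<.0145)&(g>18);p=H[s][:,:2];
print('slot brass @.119: mean rel tcp',(p.mean(0)-tcp)@xl,(p.mean(0)-tcp)@yl,'Y range',((p-tcp)@yl).min(),((p-tcp)@yl).max(),s.sum())
print('ring rel tcp xl,yl',(c-tcp)@xl,(c-tcp)@yl)
st=status.get_state();print(st['tcp_pos'])
E
```

```text
198 (334, np.float64(-4.3), np.float64(-4.4), 161) (335, np.float64(-5.2), np.float64(1.4), 167) (335, np.float64(-5.2), np.float64(1.4), 167)
199 (334, np.float64(-5.7), np.float64(-1.9), 161) (335, np.float64(-4.2), np.float64(0.0), 162) (336, np.float64(-3.2), np.float64(2.8), 164)
200 (334, np.float64(-5.9), np.float64(-1.5), 158) (337, np.float64(0.4), np.float64(1.5), 158) (339, np.float64(7.8), np.float64(-1.6), 152)
201 (333, np.float64(-7.2), np.float64(-3.5), 154) (337, np.float64(-1.7), np.float64(5.0), 159) (340, np.float64(10.9), np.float64(-1.9), 147)
202 (332, np.float64(-11.3), np.float64(-1.1), 155) (336, np.float64(-0.0), np.float64(-1.8), 149) (339, np.float64(8.4), np.float64(-2.1), 144)
203 (332, np.float64(-10.2), np.float64(-2.5), 150) (336, np.float64(-1.6), np.float64(1.0), 149) (339, np.float64(7.3), np.float64(-0.2), 143)
204 (332, np.float64(-12.2), np.float64(0.8), 150) (336, np.float64(-0.1), np.float64(-1.2), 143) (339, np.float64(7.7), np.float64(-0.5), 140)
205 (331, np.float64(-13.3), np.float64(-1.7), 145) (335, np.float64(-4.0), np.float64(0.9), 143) (338, np.float64(4.9), np.float64(-0.2), 138)
206 (332, np.float64(-13.6), np.float64(3.4), 147) (334, np.float64(-7.5), np.float64(2.4), 143) (336, np.float64(-0.8), np.float64(0.3), 138)
207 (332, np.float64(-11.2), np.float64(-0.3), 139) (333, np.float64(-9.5), np.float64(1.3), 140) (333, np.float64(-9.5), np.float64(1.3), 140)
209 (344, np.float64(14.5), np.float64(11.5), 131) (344, np.float64(14.5), np.float64(11.5), 131) (344, np.float64(14.5), np.float64(11.5), 131)
ring now [0.56384736 0.13571976] 49
slot brass @.119: mean rel tcp -0.0016211472094348292 0.00025115349340021397 Y range -0.011554985779020352 0.014061428652147507 32
ring rel tcp xl,yl -0.0028674534638613715 0.0019515768576733516
[0.56615355 0.13306233 0.19037474]
```

Request:
step_arm([
  [-0.011,0,0.01],
  [-0.011,0,0.03],
  [-0.011,0,0.045],
  [-0.011,0,0.055],
  [-0.011,0,0.065],
  [-0.011,0,0.075],
  [-0.011,0,0.085],
  [-0.011,0,0.085],
  [-0.011,0,0.085],
], yaw=[0,0,0,0,0,0,0,0,0], claw=[1,1,1,1,1,1,1,1,1])

```text
time_s: 8.1
tcp_pos: [0.5663, 0.1362, 0.1724]
eef_rot: [180.0, -0.0, -107.4]
contact_force: [-0.7, 0.6, -0.7]
gripper_width: 0.0097
gripper_force: 45.0
```

```bash
cat > s.py <<'E'
from h import *
st=status.get_state();print({k:np.round(st[k],4) for k in('time_s','tcp_pos','eef_rot','contact_force','moment','gripper_width')})
E
python3 s.py
```

```text
{'time_s': np.float64(8.1), 'tcp_pos': array([0.5663, 0.1362, 0.1724]), 'eef_rot': array([ 1.799904e+02, -1.530000e-02, -1.073824e+02]), 'contact_force': array([-0.6774,  0.6051, -0.6604]), 'moment': array([ 0.0804, -0.0532,  0.0304]), 'gripper_width': np.float64(0.0097)}
```

No force with the tip about 3 mm below the mouth, so the bit is in the keyhole. I go on down to the first disc.

Request:
step_arm([
  [0,0,0.003],
  [0,0,0.006],
  [0,0,0.009],
  [0,0,0.012],
  [0,0,0.015],
  [0,0,0.015],
], yaw=[0,0,0,0,0,0], claw=[1,1,1,1,1,1])

```text
time_s: 8.6
tcp_pos: [0.5665, 0.1362, 0.1697]
eef_rot: [-180.0, 0.0, -107.4]
contact_force: [-1.4, 0.3, 0.0]
gripper_width: 0.0097
gripper_force: 45.0
```

Request:
step_arm([
  [0,0,0.003],
  [0,0,0.006],
  [0,0,0.009],
  [0,0,0.012],
  [0,0,0.012],
  [0,0,0.012],
], yaw=[0,0,0,0,0,0], claw=[1,1,1,1,1,1])

```text
time_s: 9.1
tcp_pos: [0.5668, 0.1362, 0.1691]
eef_rot: [-179.9, 0.0, -107.4]
contact_force: [-4.5, 0.2, 13.9]
gripper_width: 0.0099
gripper_force: 45.0
```

Request:
step_arm([
  [0,0,-0.004],
  [0,0,-0.004],
  [0,0,-0.004],
  [0,0,-0.004],
  [0,0,-0.004],
  [0,0,-0.004],
  [0,0,-0.004],
], yaw=[0,0.008,0.016,0.023,0.03,0.03,0.03], claw=[1,1,1,1,1,1,1])

```text
time_s: 9.68
tcp_pos: [0.5663, 0.1362, 0.1679]
eef_rot: [180.0, 0.0, -118.1]
contact_force: [0.4, -0.3, 0.6]
gripper_width: 0.0096
gripper_force: 45.0
```

```bash
python3 s.py
```

```text
{'time_s': np.float64(9.6833), 'tcp_pos': array([0.5663, 0.1362, 0.1679]), 'eef_rot': array([ 1.799963e+02,  5.500000e-03, -1.181253e+02]), 'contact_force': array([ 0.3842, -0.2956,  0.5836]), 'moment': array([ 0.1149, -0.0942,  0.0626]), 'gripper_width': np.float64(0.0096)}
```

It dropped into the first disc, twisted clockwise. I lower to the second.

Request:
step_arm([
  [0,0,0.004],
  [0,0,0.008],
  [0,0,0.012],
  [0,0,0.016],
  [0,0,0.02],
  [0,0,0.024],
  [0,0,0.024],
], yaw=[0,0,0,0,0,0,0], claw=[1,1,1,1,1,1,1])

```text
time_s: 10.27
tcp_pos: [0.5665, 0.1361, 0.1644]
eef_rot: [-180.0, 0.0, -118.2]
contact_force: [-4.7, -0.4, 10.2]
gripper_width: 0.0098
gripper_force: 45.0
```

Request:
step_arm([
  [0,0,-0.003],
  [0,0,-0.003],
  [0,0,-0.003],
  [0,0,-0.003],
  [0,0,-0.003],
  [0,0,-0.003],
  [0,0,-0.003],
  [0,0,-0.003],
  [0,0,-0.003],
], yaw=[-0.01,-0.02,-0.03,-0.038,-0.046,-0.053,-0.06,-0.06,-0.06], claw=[1,1,1,1,1,1,1,1,1])

```text
time_s: 11.02
tcp_pos: [0.5655, 0.1361, 0.1633]
eef_rot: [179.9, -0.0, -96.7]
contact_force: [-4.4, 1.5, 0.9]
gripper_width: 0.0093
gripper_force: 45.0
```

```bash
python3 s.py
```

```text
{'time_s': np.float64(11.0167), 'tcp_pos': array([0.5655, 0.1361, 0.1633]), 'eef_rot': array([ 1.799033e+02, -2.430000e-02, -9.667390e+01]), 'contact_force': array([-4.4483,  1.4889,  0.8646]), 'moment': array([ 0.7726,  1.7516, -0.0697]), 'gripper_width': np.float64(0.0093)}
```

Request:
step_arm([
  [0,0.002,0.004],
  [0,0.003,0.008],
  [0,0.003,0.012],
  [0,0.003,0.016],
  [0,0.003,0.02],
  [0,0.003,0.025],
  [0,0.003,0.025],
], yaw=[0,0,0,0,0,0,0], claw=[1,1,1,1,1,1,1])

```text
time_s: 11.6
tcp_pos: [0.5658, 0.1362, 0.1592]
eef_rot: [-180.0, -0.0, -96.6]
contact_force: [-6.0, 0.2, 4.6]
gripper_width: 0.01
gripper_force: 45.0
```

Request:
step_arm([
  [0,0.003,0],
  [0,0.003,0],
  [0,0.003,0],
  [0,0.003,0],
  [0,0.003,0.003],
  [0,0.003,0.003],
  [0,0.003,0.003],
], yaw=[0.006,0.012,0.018,0.024,0.03,0.03,0.03], claw=[1,1,1,1,1,1,1])

```text
time_s: 12.18
tcp_pos: [0.5652, 0.1363, 0.1582]
eef_rot: [-180.0, -0.0, -107.3]
contact_force: [-4.4, 1.3, 1.5]
gripper_width: 0.0096
gripper_force: 45.0
```

```bash
python3 s.py
```

```text
{'time_s': np.float64(12.1833), 'tcp_pos': array([0.5652, 0.1363, 0.1582]), 'eef_rot': array([-1.799950e+02, -2.200000e-03, -1.073235e+02]), 'contact_force': array([-4.4085,  1.325 ,  1.5243]), 'moment': array([0.3806, 1.6736, 0.0752]), 'gripper_width': np.float64(0.0096)}
```

Request:
step_arm([
  [0,0.003,0.004],
  [0,0.004,0.008],
  [0,0.004,0.012],
  [0,0.004,0.016],
  [0,0.004,0.02],
  [0,0.004,0.024],
  [0,0.004,0.028],
  [0,0.004,0.032],
  [0,0.004,0.032],
], yaw=[0,0,0,0,0,0,0,0,0], claw=[1,1,1,1,1,1,1,1,1])

```text
time_s: 12.93
tcp_pos: [0.5651, 0.1367, 0.1527]
eef_rot: [-179.9, 0.0, -107.4]
contact_force: [-0.9, -0.5, 7.0]
gripper_width: 0.0096
gripper_force: 45.0
```

```bash
python3 s.py
```

```text
{'time_s': np.float64(12.9333), 'tcp_pos': array([0.5651, 0.1367, 0.1527]), 'eef_rot': array([-1.799183e+02,  4.580000e-02, -1.073623e+02]), 'contact_force': array([-0.9431, -0.546 ,  7.0132]), 'moment': array([0.0267, 0.4566, 0.0505]), 'gripper_width': np.float64(0.0096)}
```

Request:
step_arm([
  [0,0,0.003],
  [0,0,0.005],
  [0,0,0.005],
  [0,0,0.005],
], yaw=[0,0,0,0], claw=[1,1,1,1])

```text
time_s: 13.27
tcp_pos: [0.5652, 0.1367, 0.1526]
eef_rot: [-179.9, 0.1, -107.3]
contact_force: [-4.0, 0.9, 12.1]
gripper_width: 0.0097
gripper_force: 45.0
```

The key is home: z holds at 0.1526 while the force rises. Now the quarter turn, in stages.

Request:
step_arm([
  [0,0,-0.002],
  [0,0,-0.003],
  [0,0,-0.003],
  [0,0,-0.003],
  [0,0,-0.003],
  [0,0,-0.003],
  [0,0,-0.003],
  [0,0,-0.003],
  [0,0,-0.003],
  [0,0,-0.003],
  [0,0,-0.003],
], yaw=[0,0,0.015,0.03,0.045,0.06,0.075,0.09,0.105,0.12,0.12], claw=[1,1,1,1,1,1,1,1,1,1,1], grip_force=60)

```text
time_s: 14.18
tcp_pos: [0.5664, 0.1358, 0.1527]
eef_rot: [-179.9, 0.2, -150.9]
contact_force: [3.8, -5.2, 5.4]
gripper_width: 0.0097
gripper_force: 60.0
```

```bash
python3 s.py
```

```text
{'time_s': np.float64(14.1833), 'tcp_pos': array([0.5664, 0.1358, 0.1527]), 'eef_rot': array([-1.798531e+02,  1.587000e-01, -1.508729e+02]), 'contact_force': array([ 3.7834, -5.2208,  5.3627]), 'moment': array([-2.0528, -1.7779,  0.1501]), 'gripper_width': np.float64(0.0097)}
```

Request:
step_arm([
  [0,-0.003,0],
  [0,-0.003,0],
  [0,-0.003,0],
  [0,-0.003,0],
  [0,-0.003,0],
  [0,-0.003,0],
  [0,-0.003,0],
  [0,-0.003,0],
  [0,-0.003,0],
], yaw=[0.015,0.03,0.045,0.06,0.075,0.09,0.105,0.115,0.115], claw=[1,1,1,1,1,1,1,1,1])

```text
time_s: 14.93
tcp_pos: [0.5666, 0.1343, 0.1527]
eef_rot: [-179.9, 0.2, 167.8]
contact_force: [5.5, -10.0, 5.9]
gripper_width: 0.0095
gripper_force: 60.0
```

```bash
python3 s.py
```

```text
{'time_s': np.float64(14.9333), 'tcp_pos': array([0.5666, 0.1343, 0.1527]), 'eef_rot': array([-179.8994,    0.2075,  167.827 ]), 'contact_force': array([ 5.46  , -9.9703,  5.9215]), 'moment': array([-3.7451, -2.2048,  0.1526]), 'gripper_width': np.float64(0.0095)}
```

Request:
step_arm([
  [-0.003,-0.004,0],
  [-0.003,-0.004,0],
  [-0.003,-0.004,0],
  [-0.003,-0.004,0],
  [-0.003,-0.004,0],
], yaw=[0.005,0.01,0.015,0.02,0.02], claw=[1,1,1,1,1])

```text
time_s: 15.35
tcp_pos: [0.5666, 0.1339, 0.1527]
eef_rot: [-180.0, 0.2, 160.7]
contact_force: [1.8, -7.7, 6.6]
gripper_width: 0.0095
gripper_force: 60.0
```

```bash
python3 s.py
```

```text
{'time_s': np.float64(15.35), 'tcp_pos': array([0.5666, 0.1339, 0.1527]), 'eef_rot': array([-1.799557e+02,  1.797000e-01,  1.607467e+02]), 'contact_force': array([ 1.843 , -7.6502,  6.6249]), 'moment': array([-2.8487, -1.3725,  0.1826]), 'gripper_width': np.float64(0.0095)}
```

Request:
step_arm([
  [0.001,-0.003,0],
  [0.001,-0.003,0],
  [0.001,-0.003,0],
  [0.001,-0.003,0],
], yaw=[0.005,0.01,0.01,0.01], claw=[1,1,1,1])

```text
time_s: 15.68
tcp_pos: [0.5665, 0.1337, 0.1527]
eef_rot: [180.0, 0.2, 157.3]
contact_force: [4.5, -6.7, 5.5]
gripper_width: 0.0096
gripper_force: 60.1
```

```bash
python3 s.py; python3 - <<'E'
from h import *
s,_=shot('scene','scene6');P=cloud('scene',np.load('pics/scene6.npy'))
a=cv2.resize(s[180:235,305:375],None,fx=10,fy=10,interpolation=cv2.INTER_CUBIC)
cv2.imwrite('pics/crop6.png',cv2.convertScaleAbs(a,alpha=2,beta=0))
E
```

```text
{'time_s': np.float64(15.6833), 'tcp_pos': array([0.5665, 0.1337, 0.1527]), 'eef_rot': array([179.9963,   0.203 , 157.2695]), 'contact_force': array([ 4.5378, -6.7059,  5.5055]), 'moment': array([-2.393 , -1.6233,  0.4003]), 'gripper_width': np.float64(0.0096)}
```

View pics/crop6.png

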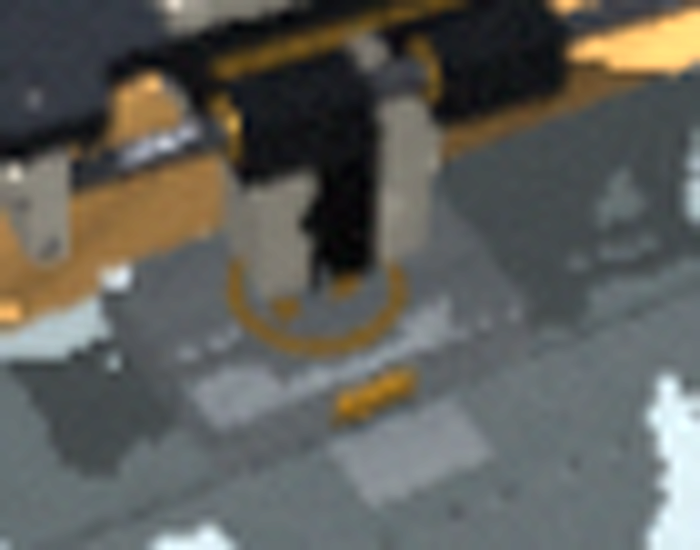

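The torque jumped from 0.18 to 0.40 N·m, so the plug is at its stop. The crop shows the tongue at (375,395) drawn back to the case, clear of the lid plate. I check that it holds steady.

Request:
step_arm([
  [0,0,0],
  [0,0,0],
  [0,0,0],
  [0,0,0],
  [0,0,0],
  [0,0,0],
  [0,0,0],
  [0,0,0],
], yaw=[0,0,0,0,0,0,0,0], claw=[1,1,1,1,1,1,1,1])

```text
time_s: 16.4
tcp_pos: [0.5665, 0.1337, 0.1527]
eef_rot: [180.0, 0.2, 157.3]
contact_force: [4.5, -6.6, 5.1]
gripper_width: 0.0098
gripper_force: 60.1
```

```bash
python3 s.py
```

```text
{'time_s': np.float64(16.4), 'tcp_pos': array([0.5665, 0.1337, 0.1527]), 'eef_rot': array([179.9985,   0.204 , 157.2844]), 'contact_force': array([ 4.5202, -6.5783,  5.1393]), 'moment': array([-2.4417, -1.6851,  0.387 ]), 'gripper_width': np.float64(0.0098)}
```

```bash
python3 -c "
from plant import job;print(job.close_job())"
```

```text
the job is handed in; nothing more can be done
None
```

The strongbox key is fully home in the lock and turned clockwise to the stop. The latch tongue is drawn back clear of the lid, and the arm is still gripping the key and holding it turned; I handed the job in at about 16 s.

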